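# Find the hidden catch of the keepsake box

## Task

The spare key is in the drawer of the dark wooden keepsake box, and one of the six square tiles in the flat top of the box is its concealed push catch. Feel across the tiles with a fingertip for the one that sits slightly low and gives, press it in until the drawer springs out, then draw back and leave the drawer standing open. Pick nothing up, and leave the cup, the glass ball, the binder clip and the phone case where they are.

Things in the scene. Friction and masses are not known exactly. Their poses are not given: they have to be found in the camera images.
- box: Dark wooden keepsake box fixed to the desk, 150 (x) by 204 (y) by 75 mm high, upright. Origin: centre of its underside; own z up, own -x is the front with the drawer. Its flat top holds six square tiles of medium-brown wood, 51 mm wide, with 3 mm grooves (11 mm deep) around them. Five tiles are fixed, their tops level with the rim at 75 mm.
- panel (a point): Centre of the box's flat top, 75 mm up; axes as the box. Tile centres: two rows at own x = -27 and +27 mm, three in a row at own y = -54, 0 and +54 mm. One tile, in any of the six places, is the catch: it looks like the rest, but its top lies 2.5 mm lower and it is sprung.
- catch (a joint): Travel of the catch tile, straight down, in m: 0 at rest, 0.006 fully in. It starts to move at about 2 N, needs about 5 N at 4.5 mm and 6 N fully in; it lets the drawer go at about 4 to 4.5 mm and springs back up when released. Which tile it is must be found out.
- drawer (a joint): How far the drawer stands out of the front of the box (towards own -x), in m: about 0 while latched, 0.04 when open. No handle; its front is 178 by 48 mm, level with the front of the box. A spring pushes it out within about half a second once the catch lets go; it stays out.
- cup: White porcelain espresso cup with a handle, 66 mm across, 60 mm high, standing to the right (own -y) of the box. Origin: centre of its underside. Leave alone.
- paperweight: Clear glass ball, 60 mm across, with a small flat foot, behind the box (own +x). Origin: centre of the foot's underside. Leave alone.
- clip: Steel binder clip standing on its back, 41 mm long, 47 mm high, behind the box. Origin: centre of its underside. Leave alone.
- phonecase: Mint hard phone case lying open side up, 150 by 76 by 11 mm, to the left (own +y) of the box. Origin: centre of its underside. Leave alone.

How it is judged (in metres and radians):
On the way, in this order (a step that is already met when the one before it is completed fails the run):
1. the catch tile is pressed in by more than 2.5 mm (value of joint catch above 0.0025 m), for 0.02 s.
2. the drawer springs out by more than 30 mm (value of joint drawer above 0.03 m), for 0.1 s.
At the end, for the whole second after the job is handed in: The drawer stands more than 30 mm out, the catch tile is released (less than 2 mm in), and the cup, glass ball, clip and phone case are within 20 mm of where they stood (value of joint drawer above 0.03 m and value of joint catch below 0.002 m and distance of each of cup, paperweight, clip, phonecase from where it was at the start of the episode below 0.02 m); the robot touches nothing.
It fails at once if the cup is moved by more than 20 mm, or lifted (distance of cup from where it was at the start of the episode above 0.02 m).
It fails at once if the glass ball is moved by more than 20 mm, or lifted (distance of paperweight from where it was at the start of the episode above 0.02 m).
It fails at once if the binder clip is moved by more than 20 mm, or lifted (distance of clip from where it was at the start of the episode above 0.02 m).
It fails at once if the phone case is moved by more than 20 mm, or lifted (distance of phonecase from where it was at the start of the episode above 0.02 m).
It also fails if it takes over 51 s, if anything falls off the work surface, if the arm or the gripper's body presses on something with over 40 N, if the wrist force passes 120 N, or if a joint passes its speed limit or range.

## Robot

A 6-joint arm with a two-finger parallel gripper is mounted at the origin on the work surface. World frame = base frame: x ahead of the robot, y to its left, z up, the work surface at z = 0. Lengths are in m, angles in degrees, forces in N, time in s.
With the tool pointing down it reaches from about 0.375 to 0.9 m from the base axis. Payload 3.1 kg.
Tool frame: the origin (TCP) lies at the very end of the fingers, on their centre line; the grasp point (between the pads) lies 19 mm behind it; z points along the fingers, y is the line along which they close (so a half turn about z gives the same grasp; the last joint's range is limited). The gripper opens to 87 mm and grips with 3 to 60 N. Pads are 19 mm wide; open, the fingers measure 117 mm over their backs; the gripper's body (75 mm by 190 mm) begins 51 mm behind the grasp point.
Start: joints at [66.549, 30.224, 82.088, -0, 67.689, -10.227], TCP at [0.143, 0.608, 0.223] pointing down, gripper open.
Joint ranges: [-176.69, 176.69], [-43.24, 126.21], [12.49, 139.97], [-82, 262], [0, 151.66], [-163.58, 163.58]. Speed limits (degrees/s): [159.86, 159.86, 180, 180, 180, 180].

## Interface

Orientations are given as a 3x3 rotation matrix whose columns are the frame's x, y, z axes.
In Python, from rig import bot gives the robot as it stands.
- The arm moves only by the tool move_arm, never from a script. Its argument "increments" is a list of rows, each an object with "xyz": the shift along the tool's x, y, z in mm, a list of three; "roll": the turn about the tool's z in rad; "grip": the opening in per cent of the stroke, from 0 (shut) to 100 (fully open). A call has 1 to 5 rows; each row shifts and turns the commanded pose from where the row before left it, along the tool's axes as they then stand; what a row does not reach is not made up. A row lasts 1/12 s, in which the tool goes at most 41.7 mm and 7.16 degrees, less where a joint would pass 70% of its speed; a pose out of reach is approached as far as the arm can. A call is refused whole if a number of a shift passes 41.7 or a number of a turn 0.125, either way. A call with a gripper value outside its range is refused whole. The fingers move at their own pace and stop on an object; the grip force is fixed at half the most. Time passes only in rows, so rows that do not move let the fingers close. It gives the time, the measured TCP pose, the force, the opening and the grip force at its end, in the units of the state.
- bot.read_state(): the state, without advancing time (a new reading comes with each control period).
- bot.capture(name): name is "scene" or "side" or "wrist"; returns (picture, depth): 480x640x3 uint8, red, green, blue; 480x640 float32, m along the optical axis (not along the pixel's ray), 0 where there is no reading.
- bot.camera_model(name): a dict with "intrinsics" (3x3 intrinsics, pixels), "rvec" (rotation vector, rad) and "tvec" (3), from world to camera coordinates, as OpenCV has them; the wrist camera has in their place "tool_from_camera" (4x4, takes a point from camera to tool coordinates, whose origin is the TCP and whose axes are the flange's). Camera axes: x right, y down, z forward; pixel columns grow to the right and rows downward; lengths in m; the calibration is good to about 2 mm. A picture is of the moment at which its call begins: read the wrist's pose just before it. camera_model takes no time and is no camera call.
- bot.hand_in(): hands the job in; it is judged then, once.
Trained networks look in the newest picture that a camera, given by its name, has taken for a name from the list of things; names that differ only in an ending like _2 or _b are one class to them, and where a whole thing is asked for, a point or a joint stands for the part that bears it (a point fixed in the world has none). Each returns a list of dicts, best first, with "conf" (0 to 1); they miss things now and then, are a little off and sometimes report something else, mostly with a low value. They report only what shows in the picture. A call takes as long as a camera call.
- bot.spot_in(label, camera): "at" ([x, y, z] in m, in the coordinates of the camera as it stood for that picture, good to about 4 mm: the middle of the surface that is visible of it).
- bot.trace(label, camera): "mask" (480x640 bool, what is visible of it).
The state is a dict: "time_s": time; "joint_positions": joint angles; "qvel": joint speeds; "tau": joint torques, N m; "position": TCP position; "tcp_rot": TCP orientation; "force": force on the tool from outside, world axes, zero at the start; "moment": the same for the moment, N m; "opening": opening from 0.0 (shut) to 1.0 (fully open); "grasp_force": force on a finger pad.
Only numpy, scipy, OpenCV 4.12 (cv2) and the standard library are available. Lean on these libraries where they do the work, as an engineer would, in place of code of your own. Each camera call takes 0.05 s, during which the arm holds its last target. There are 200 camera calls.

## Working session

There is one attempt and no reset: what is moved stays moved. The work goes in short steps, Python scripts to look and compute and a tool call to move; the robot and the scene stay as the last step left them, time stands still between calls to the robot, and variables do not carry over. Pictures are saved under pics/ and viewed, at most 10 in all, crops included, and the job is handed in when it is done.

Besides the shell and the picture viewer there is one more tool, called after "Call:" as name(argument=value, ...), one argument or row to a line, values as JSON. move_arm: Moves the arm, as the interface text tells. Its arguments: {"type":"object","properties":{"increments":{"type":"array"}},"required":["increments"]}

```bash
mkdir -p pics
cat > h.py <<'E'
import numpy as np,cv2
from rig import bot
def world(cam,depth,m,st=None):
    K=np.array(m["intrinsics"]);v,u=np.mgrid[:480,:640]
    P=np.stack([(u-K[0,2])/K[0,0]*depth,(v-K[1,2])/K[1,1]*depth,depth],-1)
    if "rvec" in m:
        R=cv2.Rodrigues(np.array(m["rvec"],float))[0];return (P-np.array(m["tvec"]).ravel())@R
    T=np.array(m["tool_from_camera"]);P=P@T[:3,:3].T+T[:3,3]
    return P@np.array(st["tcp_rot"]).T+np.array(st["position"])
E
python3 - <<'E'
from h import *
s=bot.read_state();print(s["time_s"],s["position"],np.round(s["tcp_rot"],3),s["force"],s["opening"])
ims=[]
for c in["scene","side"]:
    im,d=bot.capture(c);ims.append(im);np.save(c+".npy",d)
    m=bot.camera_model(c);W=world(c,d,m)
    r=bot.trace("box",c)
    print(c,[(x["conf"],x["mask"].sum()) for x in r])
    if r:
        M=r[0]["mask"]&(d>0);p=W[M];t=p[(abs(p[:,2]-.075)<.005)]
        if len(t)>50:print(len(t),np.median(p[:,2]),cv2.minAreaRect((t[:,:2]*1000).astype(np.float32)),cv2.boxPoints(cv2.minAreaRect((t[:,:2]*1000).astype(np.float32))))
    for n in["drawer","cup","paperweight","clip","phonecase"]:
        R=cv2.Rodrigues(np.array(m["rvec"],float))[0]
        for x in bot.spot_in(n,c)[:1]:print(n,x["conf"],np.round((np.array(x["at"])-np.array(m["tvec"]).ravel())@R,3))
for i,im in enumerate(ims):cv2.imwrite(f"pics/a{i}.png",im[:,:,::-1])
E
```

```text
0.0 [0.14266566 0.60775386 0.22155188] [[-0.973  0.229 -0.001]
 [ 0.229  0.973 -0.002]
 [ 0.    -0.002 -1.   ]] [-0.87259341 -1.00543272  0.52783921] 1.003593204043245
scene [(0.62, np.int64(4776)), (0.47, np.int64(471))]
2363 0.0699063055547608 ((504.4670104980469, 135.7989501953125), (153.6295623779297, 208.6336212158203), 1.1663278341293335) [[425.5448   238.5306  ]
 [429.7915    29.9402  ]
 [583.3892    33.067307]
 [579.1425   241.6577  ]]
cup 0.72 [ 0.513 -0.043  0.031]
paperweight 0.82 [0.657 0.197 0.047]
clip 0.74 [0.666 0.095 0.016]
phonecase 0.72 [0.513 0.316 0.001]
side [(0.85, np.int64(5192))]
2343 0.06550557184248874 ((503.33087158203125, 138.38668823242188), (149.5476531982422, 210.73704528808594), 1.1724647283554077) [[426.41666  242.20314 ]
 [430.72873   31.510212]
 [580.2451    34.570236]
 [575.933    245.26317 ]]
cup 0.74 [ 0.509 -0.065  0.037]
paperweight 0.75 [0.64  0.192 0.04 ]
```

View pics/a0.png

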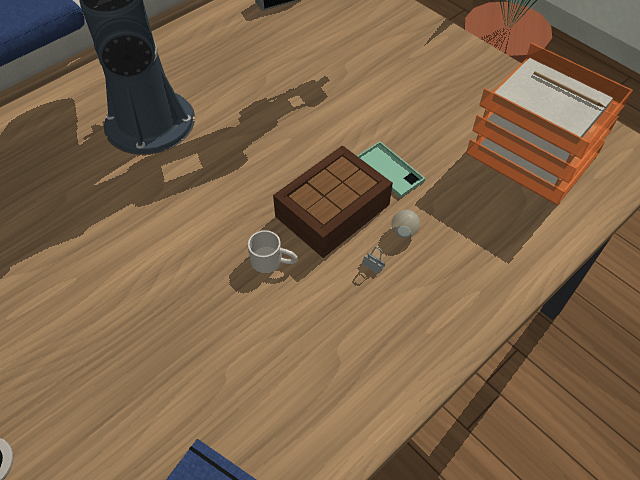

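View pics/a1.png

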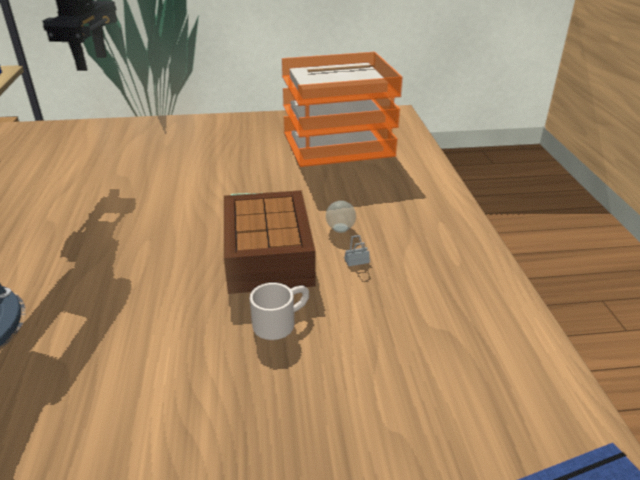

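Call:
move_arm(
  increments=[
    {"xyz":[0,0,0],"roll":-0.125,"grip":0},
    {"xyz":[0,0,0],"roll":-0.125,"grip":0},
    {"xyz":[-23,-32,0],"roll":0,"grip":0},
    {"xyz":[-23,-32,0],"roll":0,"grip":0},
    {"xyz":[-23,-32,0],"roll":0,"grip":0},
  ],
)

```text
time_s: 1.12
position: [0.214, 0.513, 0.2225]
tcp_rot: [[-1.0, -0.022, 0.0], [-0.022, 1.0, 0.0], [-0.0, 0.0, -1.0]]
force: [1.0, -0.3, 0.2]
opening: 0.705
grasp_force: 0.0
```

Call:
move_arm(
  increments=[
    {"xyz":[-23,-32,0],"roll":0,"grip":0},
    {"xyz":[-23,-32,0],"roll":0,"grip":0},
    {"xyz":[-23,-32,0],"roll":0,"grip":0},
    {"xyz":[-23,-32,0],"roll":0,"grip":0},
    {"xyz":[-23,-32,0],"roll":0,"grip":0},
  ],
)

```text
time_s: 1.53
position: [0.3327, 0.3545, 0.2229]
tcp_rot: [[-1.0, -0.02, 0.001], [-0.02, 1.0, 0.0], [-0.001, 0.0, -1.0]]
force: [0.2, 0.5, 0.4]
opening: 0.326
grasp_force: 0.0
```

Call:
move_arm(
  increments=[
    {"xyz":[-23,-32,0],"roll":0,"grip":0},
    {"xyz":[-23,-32,0],"roll":0,"grip":0},
    {"xyz":[-23,-32,0],"roll":0,"grip":0},
    {"xyz":[-23,-32,0],"roll":0,"grip":0},
    {"xyz":[0,0,0],"roll":0,"grip":0},
  ],
)

```text
time_s: 1.95
position: [0.4318, 0.2251, 0.2232]
tcp_rot: [[-1.0, -0.013, 0.005], [-0.013, 1.0, -0.002], [-0.005, -0.002, -1.0]]
force: [0.0, 0.8, 0.4]
opening: 0.019
grasp_force: 0.0
```

Still short of the box; a wrist look from here, which may already see it.

```bash
cat > w.py <<'E'
from h import *
import sys
s=bot.read_state();im,d=bot.capture("wrist");m=bot.camera_model("wrist")
print(s["time_s"],np.round(s["position"],4),np.round(s["force"],1),np.round(m["tool_from_camera"],3).tolist())
W=world("wrist",d,m,s);cv2.imwrite(f"pics/{sys.argv[1]}.png",im[:,:,::-1]);np.savez(sys.argv[1],W=W,im=im,d=d)
p=W[(d>0)&(abs(W[...,2]-.075)<.006)]
if len(p)>50:print(len(p),np.percentile(p[:,2],[5,50,95]),cv2.minAreaRect((p[:,:2]*1000).astype(np.float32)))
E
python3 w.py w1
```

```text
1.95 [0.4318 0.2251 0.2232] [0.  0.8 0.4] [[-0.0, -0.956, -0.292, 0.08], [1.0, -0.0, -0.0, -0.001], [0.0, -0.292, 0.956, -0.162], [0.0, 0.0, 0.0, 1.0]]
16142 [0.07121358 0.07428569 0.07561518] ((519.2799072265625, 263.9176330566406), (475.6875305175781, 176.53158569335938), 83.23552703857422)
```

View pics/w1.png

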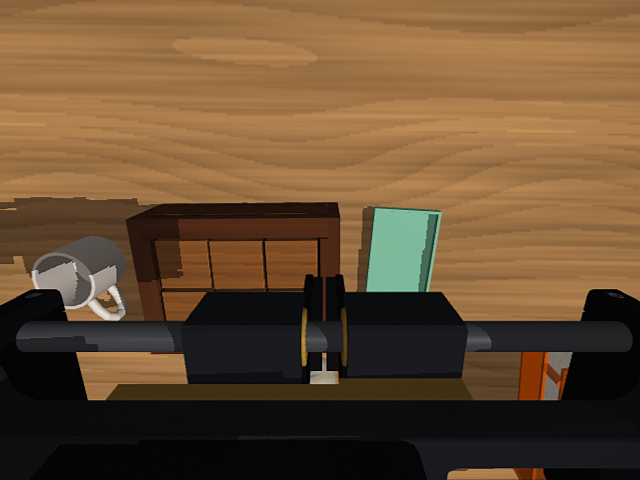

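Call:
move_arm(
  increments=[
    {"xyz":[-33,-22,0],"roll":0,"grip":0},
    {"xyz":[-33,-22,0],"roll":0,"grip":0},
    {"xyz":[-33,-22,0],"roll":0,"grip":0},
    {"xyz":[-33,-22,0],"roll":0,"grip":0},
    {"xyz":[0,0,0],"roll":0,"grip":0},
  ],
)

```text
time_s: 2.42
position: [0.5669, 0.1416, 0.223]
tcp_rot: [[-1.0, -0.016, 0.008], [-0.016, 1.0, -0.001], [-0.008, -0.001, -1.0]]
force: [0.1, 0.5, 0.0]
opening: 0.004
grasp_force: 0.0
```

```bash
python3 w.py w2
```

```text
2.4167 [0.5669 0.1416 0.223 ] [0.1 0.5 0. ] [[-0.0, -0.956, -0.292, 0.08], [1.0, -0.0, -0.0, -0.001], [0.0, -0.292, 0.956, -0.162], [0.0, 0.0, 0.0, 1.0]]
36951 [0.07173973 0.07433607 0.07561659] ((504.7417297363281, 137.99136352539062), (150.71595764160156, 204.84988403320312), 1.1747435331344604)
```

View pics/w2.png

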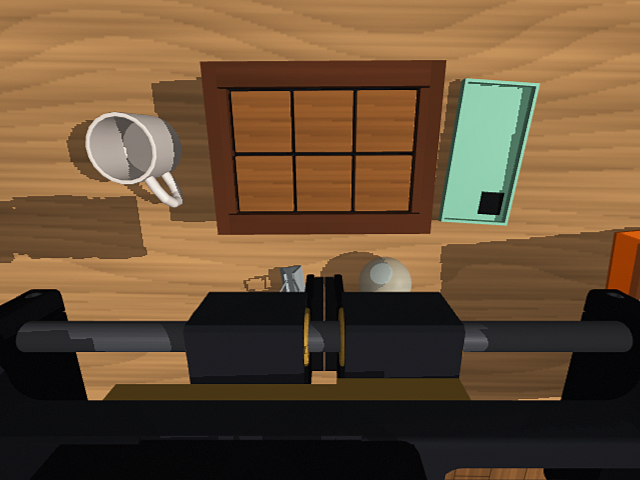

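The whole panel shows at columns 203–445, rows 62–233, with all six tiles (rows ~120 and ~182; columns ~263, 324, 385). Next I compare tile heights in the depth image.

Run:
```python
import numpy as np
f=np.load("w2.npz");W=f["W"];d=f["d"]
a=np.radians(1.17);c=np.array([.5047,.138])
q=(W[...,:2]-c)@np.array([[np.cos(a),-np.sin(a)],[np.sin(a),np.cos(a)]])*1000
z=W[...,2]*1000;ok=(d>0)&(abs(z-74)<7)
rim=ok&(abs(q[...,0])<72)&(abs(q[...,1])<99)&((abs(q[...,0])>58)|(abs(q[...,1])>86))
A=lambda m:np.c_[q[m],np.ones(m.sum())]
k=np.linalg.lstsq(A(rim),z[rim],rcond=None)[0];print(k,rim.sum(),np.std(z[rim]-A(rim)@k))
for x in(-27,27):
  for y in(-54,0,54):
    m=ok&(abs(q[...,0]-x)<20)&(abs(q[...,1]-y)<20);r=z[m]-A(m)@k;print(x,y,m.sum(),round(np.median(r),2),round(np.mean(r),2),round(r.std(),2), (c+np.array([[np.cos(a),-np.sin(a)],[np.sin(a),np.cos(a)]])@[x/1e3,y/1e3]).round(4))
```

```text
[ 2.91951851e-04 -2.77797817e-04  7.44775938e+01] 11226 0.7579592185619014
-27 -54 2182 -2.49 -2.49 0.73 [0.4788 0.0835]
-27 0 2255 0.02 0.02 0.76 [0.4777 0.1374]
-27 54 2249 -0.03 -0.0 0.74 [0.4766 0.1914]
27 -54 1915 0.01 -0.0 0.7 [0.5328 0.0846]
27 0 1907 -0.02 -0.03 0.7 [0.5317 0.1386]
27 54 1884 0.01 -0.0 0.69 [0.5306 0.1925]
```

The tile at own (-27, -54) sits 2.5 mm low, at world (0.479, 0.0835). I move over it.

Call:
move_arm(
  increments=[
    {"xyz":[30,-19,0],"roll":0,"grip":0},
    {"xyz":[30,-19,0],"roll":0,"grip":0},
    {"xyz":[29,-19,0],"roll":0,"grip":0},
    {"xyz":[0,0,40],"roll":0,"grip":0},
    {"xyz":[0,0,40],"roll":0,"grip":0},
  ],
)

```text
time_s: 2.88
position: [0.4712, 0.0866, 0.1448]
tcp_rot: [[-1.0, -0.02, 0.007], [-0.02, 1.0, 0.0], [-0.007, 0.0, -1.0]]
force: [1.3, -0.7, -0.3]
opening: 0.005
grasp_force: 0.0
```

Call:
move_arm(
  increments=[
    {"xyz":[0,0,20],"roll":0,"grip":0},
    {"xyz":[0,0,0],"roll":0,"grip":0},
    {"xyz":[0,0,0],"roll":0,"grip":0},
  ],
)

```text
time_s: 3.13
position: [0.4703, 0.0869, 0.1221]
tcp_rot: [[-1.0, -0.021, -0.003], [-0.021, 1.0, 0.0], [0.003, 0.001, -1.0]]
force: [-0.5, 0.5, 0.2]
opening: 0.005
grasp_force: 0.0
```

Call:
move_arm(
  increments=[
    {"xyz":[-8.5,-3.5,0],"roll":0,"grip":0},
    {"xyz":[0,0,20],"roll":0,"grip":0},
    {"xyz":[0,0,20],"roll":0,"grip":0},
    {"xyz":[0,0,0],"roll":0,"grip":0},
    {"xyz":[0,0,0],"roll":0,"grip":0},
  ],
)

```text
time_s: 3.55
position: [0.4815, 0.0825, 0.0834]
tcp_rot: [[-1.0, -0.02, 0.001], [-0.02, 1.0, -0.0], [-0.001, -0.0, -1.0]]
force: [0.7, 0.1, 0.1]
opening: 0.009
grasp_force: 0.0
```

Call:
move_arm(
  increments=[
    {"xyz":[2.5,1,3],"roll":0,"grip":0},
    {"xyz":[0,0,3],"roll":0,"grip":0},
    {"xyz":[0,0,3],"roll":0,"grip":0},
    {"xyz":[0,0,0],"roll":0,"grip":0},
    {"xyz":[0,0,0],"roll":0,"grip":0},
  ],
)

```text
time_s: 3.97
position: [0.4782, 0.0833, 0.0738]
tcp_rot: [[-1.0, -0.019, 0.0], [-0.019, 1.0, -0.0], [-0.0, -0.0, -1.0]]
force: [0.3, -0.4, 0.1]
opening: 0.008
grasp_force: 0.0
```

Call:
move_arm(
  increments=[
    {"xyz":[0,0,1.5],"roll":0,"grip":0},
    {"xyz":[0,0,1],"roll":0,"grip":0},
    {"xyz":[0,0,1],"roll":0,"grip":0},
    {"xyz":[0,0,0],"roll":0,"grip":0},
  ],
)

```text
time_s: 4.3
position: [0.4784, 0.0832, 0.0702]
tcp_rot: [[-1.0, -0.019, 0.001], [-0.019, 1.0, -0.0], [-0.001, -0.0, -1.0]]
force: [0.9, 0.3, 3.3]
opening: 0.003
grasp_force: 1.9
```

The fingertip is below the rim and the tile gives at 3.3 N, so this is the catch. I press further.

Call:
move_arm(
  increments=[
    {"xyz":[0,0,1],"roll":0,"grip":0},
    {"xyz":[0,0,1],"roll":0,"grip":0},
    {"xyz":[0,0,0.7],"roll":0,"grip":0},
    {"xyz":[0,0,0],"roll":0,"grip":0},
    {"xyz":[0,0,0],"roll":0,"grip":0},
  ],
)

```text
time_s: 4.72
position: [0.4784, 0.0832, 0.0675]
tcp_rot: [[-1.0, -0.019, 0.001], [-0.019, 1.0, -0.0], [-0.001, -0.0, -1.0]]
force: [-0.3, 1.1, 5.8]
opening: 0.007
grasp_force: 2.7
```

Call:
move_arm(
  increments=[
    {"xyz":[0,0,0.6],"roll":0,"grip":0},
    {"xyz":[0,0,0],"roll":0,"grip":0},
    {"xyz":[0,0,0],"roll":0,"grip":0},
    {"xyz":[0,0,0],"roll":0,"grip":0},
    {"xyz":[0,0,0],"roll":0,"grip":0},
  ],
)

```text
time_s: 5.13
position: [0.4784, 0.0832, 0.0669]
tcp_rot: [[-1.0, -0.019, 0.001], [-0.019, 1.0, -0.0], [-0.001, -0.0, -1.0]]
force: [-0.6, -0.1, 5.7]
opening: 0.006
grasp_force: 2.8
```

Call:
move_arm(
  increments=[
    {"xyz":[0,0,-10],"roll":0,"grip":0},
    {"xyz":[0,0,-40],"roll":0,"grip":0},
    {"xyz":[-20,0,-35],"roll":0,"grip":0},
    {"xyz":[-20,0,-35],"roll":0,"grip":0},
    {"xyz":[-20,0,-35],"roll":0,"grip":0},
  ],
)

```text
time_s: 5.55
position: [0.5375, 0.0845, 0.2236]
tcp_rot: [[-1.0, -0.019, -0.002], [-0.019, 1.0, -0.0], [0.002, 0.0, -1.0]]
force: [1.3, 0.3, -0.4]
opening: 0.002
grasp_force: 0.0
```

Call:
move_arm(
  increments=[
    {"xyz":[-20,30,0],"roll":0,"grip":0},
    {"xyz":[-10,25,0],"roll":0,"grip":0},
    {"xyz":[0,0,0],"roll":0,"grip":0},
    {"xyz":[0,0,0],"roll":0,"grip":0},
  ],
)

```text
time_s: 5.88
position: [0.5663, 0.1408, 0.2215]
tcp_rot: [[-1.0, -0.022, -0.002], [-0.022, 1.0, -0.001], [0.002, -0.0, -1.0]]
force: [0.0, -0.1, -0.4]
opening: 0.004
grasp_force: 0.0
```

```bash
python3 w.py w3
```

```text
5.8833 [0.5663 0.1408 0.2215] [ 0.  -0.1 -0.4] [[-0.0, -0.956, -0.292, 0.08], [1.0, -0.0, -0.0, -0.001], [0.0, -0.292, 0.956, -0.162], [0.0, 0.0, 0.0, 1.0]]
37081 [0.07173206 0.07432205 0.07560682] ((504.6037292480469, 138.25387573242188), (150.46356201171875, 204.98057556152344), 1.2008638381958008)
```

View pics/w3.png

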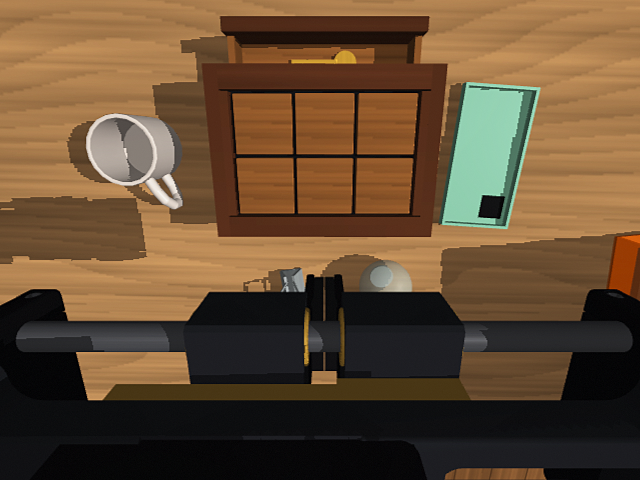

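The drawer is out (rows 16–63, columns 220–430) with the key showing at (345, 58). The cup, ball, clip and case have not moved. I check the drawer's extent and the tile's height, then hand in if both are right.

Run:
```python
import numpy as np
from rig import bot
W=np.load("w3.npz")["W"]
dr=W[16:28,240:410][...,[0,2]].reshape(-1,2);dr=dr[dr[:,1]>.03]
box=W[66:72,240:410,0];t=W[105:145,245:285,2];t2=W[105:145,305:345,2]
ext=np.median(W[75:80,240:410,2]);out=504.6-75.2-dr[:,0].min()*1000
low=(np.median(t2)-np.median(t))*1000
print("drawer out mm",out,np.median(dr,0),"tile low by mm",low)
if out>33 and low<4: print(bot.hand_in())
```

```text
drawer out mm 40.710138443312474 [0.39445118 0.05592058] tile low by mm 2.4913369970630264
the job is handed in; nothing more can be done
None
```

The catch was the front tile at the box's own (-27, -54) mm; pressing it sprang the drawer out about 40 mm, the tile came back up, the cup, ball, clip and phone case look unmoved in the wrist picture, and the job is handed in (no verdict was returned).

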